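Fold down the stops of the curved jar guide

ROBOT

A 6-joint arm with a two-finger parallel gripper is mounted at the origin on the work surface. World frame = base frame: x ahead of the robot, y to its left, z up, the work surface at z = 0. Lengths are in m, angles in rad, forces in N, time in s.
With the tool pointing down it reaches from about 0.3 to 0.85 m from the base axis. Payload 4.2 kg.
Tool frame: the origin (TCP) lies at the very end of the fingers, on their centre line; the grasp point (between the pads) lies 19 mm behind it (manip.tcp_to_grasp is the distance from the TCP to the grasp point, in m); z points along the fingers, y is the direction in which the jaws open and shut (so a half turn about z gives the same grasp; the last joint's range is limited). The gripper opens to 91 mm and grips with 3 to 60 N. Pads are 32 mm wide; open, the fingers measure 118 mm over their backs; the gripper's body (76 mm by 178 mm) begins 60 mm behind the grasp point.
Start: joints at [-1.176, 0.32, 1.565, -0, 1.257, -0.02], TCP at [0.232, -0.526, 0.214] pointing down, gripper open.
Joint ranges: [-3.11, 3.11], [-0.84, 2.01], [0.21, 2.61], [-1.34, 4.49], [0.05, 2.63], [-2.56, 2.56]. Speed limits (rad/s): [2.57, 2.57, 3.14, 3.14, 3.14, 3.14].

INTERFACE

Orientations are given as a unit quaternion [w, x, y, z].
In Python, from workcell import readout, imaging, manip gives the robot as it stands.
- The arm moves only by the tool drive_tool, never from a script. Its argument "series" is a list of rows, each a list of 5 numbers: the opening, from -1 (shut) to 1 (fully open), so that 0 is half open, then the shift along the world's x, y, z in m, then the turn about the world's z in degrees. In form: [[grip, dx, dy, dz, yaw], ...]. A call has 1 to 5 rows; each row shifts and turns the commanded pose from where the row before left it; what a row does not reach is not made up. A row lasts 1/8 s, in which the tool goes at most 62.5 mm and 10.7 degrees, less where a joint would pass 70% of its speed; a pose out of reach is approached as far as the arm can. A call with a gripper value outside its range is refused whole. The fingers move at their own pace and stop on an object; "squeeze" is the grip in N (left out, the last holds). Time passes only in rows, so rows that do not move let the fingers close. It gives the time, the measured TCP pose, the force and the opening at its end, in the units of the state.
- readout.observe(): the state, without advancing time (a new reading comes with each control period).
- imaging.camera(name): name is "side" or "top" or "wrist"; returns the picture (420x560x3 uint8, red, green, blue); there is no depth.
- imaging.get_calibration(name): a dict with "K" (3x3 intrinsics, pixels), "dist" ([k1, k2, p1, p2, k3] as OpenCV has them; the pictures are not rectified), "world_from_camera" (4x4, takes a point from camera to world coordinates). Camera axes: x right, y down, z forward; pixel columns grow to the right and rows downward; lengths in m; the calibration is good to about 2 mm. A picture is of the moment at which its call begins: read the wrist's pose just before it. get_calibration takes no time and is no camera call; for the wrist camera it gives the pose at the moment of the call.
- manip.finish_job(): hands the job in, once; it reports no verdict.
The state is a dict: "time_s": time; "joint_positions": joint angles; "joint_vel": joint speeds; "tau": joint torques, N m; "tool_pos": TCP position; "tcp_rot": TCP orientation; "ft_force": force on the tool from outside, world axes, zero at the start; "ft_torque": the same for the moment, N m; "finger_gap": finger opening in m.
Only numpy, scipy, OpenCV 4.12 (cv2) and the standard library are available. Lean on these libraries where they do the work, as an engineer would, in place of code of your own. Each camera call takes 0.05 s, during which the arm holds its last target. There are 200 camera calls.

TASK

Open the curved jar guide for the run: with the gripper's fingertips, lightly trace along the guide from its flared entry toward the exit, folding down the four narrow stops one after another, in that order, so that each lies down. Leave the broad end stop at the exit standing, and do not lift or shove the guide or disturb anything else on the bench.

Things in the scene. Friction and masses are not known exactly. Their poses are not given: they have to be found in the camera images.
- guide: loose sample-jar guide, 2 to 3.3 kg: flat metal strip 92 mm wide, top 10 mm above the bench, bent in an arc of 250 mm radius (middle line), 155 mm of arc each way from its middle; 8 mm round side rails 36 mm each side of the middle line, 30 mm up, flared at the entry. Origin: on the bench under the arc's middle. z up; +y toward the exit; centre of curvature 250 mm along -x. Firm pushes slide it
- stop1 (a joint): hinge of narrow stop 1 (counted from the flared entry): a steel flap 24 mm wide, 4 mm thick, its hinge on the middle line 14 mm above the bench; upright its top is 34 mm above the hinge. 0 = upright, 1.45 = lying flat toward the exit; it folds only toward the exit, needs about 0.03 N m, and stays where it is left. Starts between 0 and 0.25
- stop2 (a joint): hinge of narrow stop 2 (counted from the flared entry): a steel flap 24 mm wide, 4 mm thick, its hinge on the middle line 14 mm above the bench; upright its top is 34 mm above the hinge. 0 = upright, 1.45 = lying flat toward the exit; it folds only toward the exit, needs about 0.03 N m, and stays where it is left. Starts between 0 and 0.25
- stop3 (a joint): hinge of narrow stop 3 (counted from the flared entry): a steel flap 24 mm wide, 4 mm thick, its hinge on the middle line 14 mm above the bench; upright its top is 34 mm above the hinge. 0 = upright, 1.45 = lying flat toward the exit; it folds only toward the exit, needs about 0.03 N m, and stays where it is left. Starts between 0 and 0.25
- stop4 (a joint): hinge of narrow stop 4 (counted from the flared entry): a steel flap 24 mm wide, 4 mm thick, its hinge on the middle line 14 mm above the bench; upright its top is 34 mm above the hinge. 0 = upright, 1.45 = lying flat toward the exit; it folds only toward the exit, needs about 0.03 N m, and stays where it is left. Starts between 0 and 0.25
- end_stop (a joint): hinge of the broad end stop at the exit: like the others but 54 mm wide and 40 mm tall; 0 = upright, 1.45 = flat toward the exit. Just as easily pushed over. Starts between 0 and 0.1
- stop1_foot (a point): middle of the hinge line of narrow stop 1, on the guide's middle line, 14 mm above the bench; -105 mm along the arc from the guide's middle (minus = toward the entry). Neighbouring stops are 60 mm apart
- stop2_foot (a point): middle of the hinge line of narrow stop 2, on the guide's middle line, 14 mm above the bench; -45 mm along the arc from the guide's middle (minus = toward the entry). Neighbouring stops are 60 mm apart
- stop3_foot (a point): middle of the hinge line of narrow stop 3, on the guide's middle line, 14 mm above the bench; 15 mm along the arc from the guide's middle (minus = toward the entry). Neighbouring stops are 60 mm apart
- stop4_foot (a point): middle of the hinge line of narrow stop 4, on the guide's middle line, 14 mm above the bench; 75 mm along the arc from the guide's middle (minus = toward the entry). Neighbouring stops are 60 mm apart
- end_stop_foot (a point): middle of the hinge line of the end stop, on the guide's middle line, 14 mm above the bench, 65 mm along the arc beyond narrow stop 4
- stopper_a: bottle stopper standing head down, 28 mm wide head, 34 mm tall, on the bench on the hollow (inner) side of the guide; origin under its centre
- stopper_b: bottle stopper standing head down, 28 mm wide head, 34 mm tall, on the bench on the outer side of the guide; origin under its centre
- jar: clear sample jar, 54 mm wide, 75 mm tall, on the bench on the outer side of the guide; origin under its centre
- beaker: white plastic mug, 72 mm wide, 85 mm tall, to the right; origin under its centre
- driver: screwdriver lying on the bench to the right; origin under its middle
- bottle_a: dark wine bottle, 75 mm wide, 300 mm tall, upright, on the left; origin under its centre
- bottle_b: dark wine bottle, 75 mm wide, 300 mm tall, upright, on the left; origin under its centre
- bottle_c: dark wine bottle, 75 mm wide, 300 mm tall, upright, on the left; origin under its centre
There are look-alikes about, which are no part of the job. Of the things that look like the beaker, the smallest one is meant.

How it is judged:
By the outcome, as a careful person would: the job done as asked, in the order asked, and still so for the second after the job is handed in, with the robot touching nothing.
It also fails if it takes over 45 s, if anything falls off the work surface, if the arm or the gripper's body presses on something with over 40 N, if the wrist force passes 120 N, or if a joint passes its speed limit or range.

## Working session

There is one attempt and no reset: what is moved stays moved. The work goes in short steps, Python scripts to look and compute and a tool call to move; the robot and the scene stay as the last step left them, time stands still between calls to the robot, and variables do not carry over. Pictures are saved under pics/ and viewed, about 8 in all and at most 12, crops included, and the job is handed in when it is done.

Besides the shell and the picture viewer there is one more tool, called after "Call:" as name(argument=value, ...), one argument or row to a line, values as JSON. drive_tool: Moves the arm, as the interface text tells. Its arguments: {"type":"object","properties":{"series":{"type":"array","items":{"type":"array","items":{"type":"number"}}},"squeeze":{"type":"number"}},"required":["series"]}

```bash
mkdir -p pics
python3 - <<'E'
from workcell import readout, imaging, manip
import cv2,numpy as np
for n in ("top","side"):
    im=imaging.camera(n); cv2.imwrite(f"pics/{n}0.png",im[:,:,::-1])
    c=imaging.get_calibration(n); print(n,np.round(c["K"],1).tolist(),c["dist"],np.round(c["world_from_camera"],3).tolist())
s=readout.observe(); print({k:np.round(v,3).tolist() for k,v in s.items()})
E
```

```text
top [[537.3, 0.0, 285.3], [0.0, 537.3, 215.8], [0.0, 0.0, 1.0]] [-0.14310192  0.          0.          0.          0.        ] [[-0.106, -0.972, 0.211, 0.213], [-0.994, 0.105, -0.016, 0.034], [-0.006, -0.212, -0.977, 1.531], [0.0, 0.0, 0.0, 1.0]]
side [[505.8, 0.0, 285.1], [0.0, 505.8, 205.0], [0.0, 0.0, 1.0]] [0.01513046 0.         0.         0.         0.        ] [[-0.798, -0.411, 0.44, -0.146], [-0.602, 0.561, -0.568, 0.902], [-0.014, -0.718, -0.696, 1.088], [0.0, 0.0, 0.0, 1.0]]
{'time_s': 0.1, 'joint_positions': [-1.176, 0.32, 1.566, -0.0, 1.257, -0.02], 'joint_vel': [0.001, -0.001, -0.001, -0.0, 0.0, -0.0], 'tau': [0.0, -41.333, -23.251, 0.073, 0.042, -0.0], 'tool_pos': [0.232, -0.526, 0.213], 'tcp_rot': [-0.001, 0.979, 0.206, -0.0], 'ft_force': [-0.27, 0.423, 0.218], 'ft_torque': [0.02, 0.043, -0.019], 'finger_gap': 0.091}
```

View pics/top0.png

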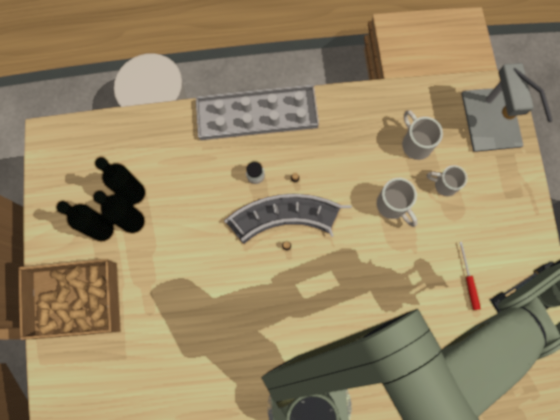

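View pics/side0.png

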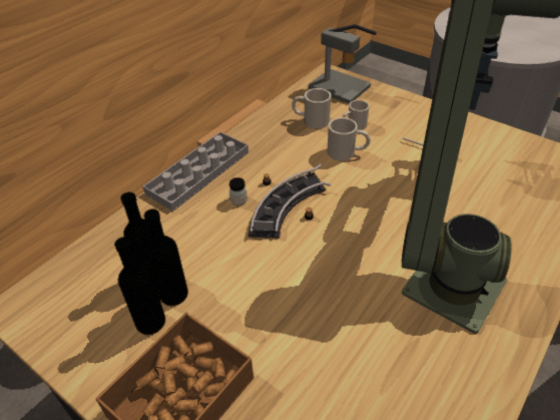

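The guide lies in the top view at about (230–345, 195–240), hollow side toward the robot (the +x side is the outer one). Flared rails seem to be at the right end (345,207). I'll zoom in on that next.

```bash
cat > h.py <<'E'
import cv2,numpy as np
from workcell import readout, imaging, manip
def ray(n,px,z,c=None):
    c=c or imaging.get_calibration(n); T=np.array(c["world_from_camera"])
    u=cv2.undistortPoints(np.array(px,float).reshape(-1,1,2),np.array(c["K"]),np.array(c["dist"])).reshape(-1,2)
    d=np.c_[u,np.ones(len(u))]@T[:3,:3].T; o=T[:3,3]
    return o+d*((z-o[2])/d[:,2])[:,None]
def proj(n,P,c=None):
    c=c or imaging.get_calibration(n); W=np.linalg.inv(np.array(c["world_from_camera"]))
    return cv2.projectPoints(np.array(P,float).reshape(-1,1,3),cv2.Rodrigues(W[:3,:3])[0],W[:3,3],np.array(c["K"]),np.array(c["dist"]))[0].reshape(-1,2)
E
python3 - <<'E'
import cv2,numpy as np
a=cv2.imread("pics/top0.png")[180:255,215:365]; b=cv2.imread("pics/side0.png")[160:250,235:340]
a=cv2.resize(a,(800,400),interpolation=cv2.INTER_CUBIC)
cv2.imwrite("pics/z0.png",a)
E
```

```text
(no output)
```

View pics/z0.png

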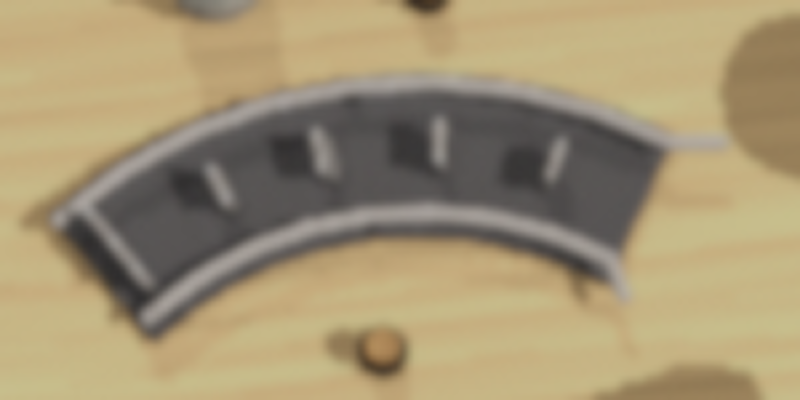

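The zoom shows stops 1–4 from right to left, with top edges at about (557,160), (440,142), (322,152) and (220,187). The end stop is at (118,248), and the flared rails at the right end confirm that as the entry.

Run:
```python
from h import *
from scipy.optimize import least_squares
f=lambda p:np.array(p)/5.3333+[215,180]
O=ray("top",f([(85,195),(150,150),(250,102),(400,82),(540,97),(650,138)]),.03)[:,:2]
I=ray("top",f([(160,312),(250,250),(390,213),(500,222),(600,250)]),.03)[:,:2]
r=least_squares(lambda c:np.r_[np.hypot(*(O-c).T)-.286,np.hypot(*(I-c).T)-.214],[.25,0]);c=r.x
print("c",c,"res mm",np.round(r.fun*1e3,1))
S=ray("top",f([(557,160),(440,142),(322,152),(220,187)]),.048)[:,:2]; E=ray("top",f([(118,248)]),.054)[:,:2]
for P in np.r_[S,E]:
    d=P-c; print(np.round(P,3),"r",round(np.hypot(*d),4),"ang",round(np.arctan2(d[1],d[0]),4),"arc",round(.25*np.arctan2(d[1],d[0]),4))
s=np.array([-105,-45,15,75,140])/250e0
# end corners of the plate, z=.01
for n,p in (("exit corners",[(150,335),(55,220)]),("entry corners",[(665,150),(622,258)])):
    Q=ray("top",f(p),.01)[:,:2]-c; print(n,np.hypot(*Q.T),.25*np.arctan2(Q[:,1],Q[:,0]))
Q=ray("top",[(287,245),(295,177),(255,170)],.03);print("stoppers,jar",np.round(Q,3), np.round([np.hypot(*(q[:2]-c)) for q in Q],3))
```

```text
c [0.31098472 0.00974397] res mm [ 0.4  1.2  3.4  0.1 -0.8 -2.3 -3.1 -0.7  0.1 -0.9  2.2]
[ 0.54  -0.089] r 0.2495 ang -0.4062 arc -0.1016
[ 0.557 -0.028] r 0.2486 ang -0.1531 arc -0.0383
[0.558 0.035] r 0.2483 ang 0.101 arc 0.0252
[0.545 0.091] r 0.2475 ang 0.3325 arc 0.0831
[0.517 0.147] r 0.2472 ang 0.5881 arc 0.147
exit corners [0.2087447  0.29100432] [0.16427408 0.15943543]
entry corners [0.28641518 0.22206419] [-0.14930585 -0.15668905]
stoppers,jar [[ 0.453  0.013  0.03 ]
 [ 0.65  -0.032  0.03 ]
 [ 0.683  0.082  0.03 ]] [0.142 0.341 0.379]
```

Geometry is consistent: centre of curvature (0.311, 0.010), and the guide's middle is at an arc of about +4 mm in that frame. I'll shut the fingers and move above the entry with the jaw axis radial.

Call:
drive_tool(
  series=[
    [-1, 0.03, 0.041, 0, 4],
    [-1, 0.03, 0.041, 0, 4],
    [-1, 0.03, 0.041, 0, 4],
    [-1, 0.03, 0.041, 0, 4],
    [-1, 0.03, 0.041, 0, 4],
  ],
  squeeze=10,
)

```text
time_s: 0.72
tool_pos: [0.3823, -0.3197, 0.2137]
tcp_rot: [-0.0, 0.928, 0.374, -0.0]
ft_force: [0.8, 1.0, -0.1]
finger_gap: 0.0438
```

Call:
drive_tool(
  series=[
    [-1, 0.03, 0.041, 0, 4],
    [-1, 0.03, 0.041, 0, 4],
    [-1, 0.03, 0.041, 0, 4],
    [-1, 0.03, 0.041, 0, 4],
    [-1, 0.026, 0.043, 0, 0.5],
  ],
)

```text
time_s: 1.35
tool_pos: [0.5285, -0.1128, 0.2136]
tcp_rot: [-0.0, 0.865, 0.502, -0.0]
ft_force: [0.5, -0.9, -0.7]
finger_gap: 0.0006
```

Run:
```python
from h import *
s=readout.observe(); print({k:np.round(s[k],4).tolist() for k in("time_s","tool_pos","tcp_rot","ft_force","finger_gap")})
c=imaging.get_calibration("wrist"); im=imaging.camera("wrist")[:,:,::-1].copy(); cv2.imwrite("pics/w1r.png",im)
C=np.array([.311,.0097]);m=.004
for a,h in zip(np.array([-105,-45,15,75,140])/1e3,[34]*4+[40]):
    t=(a+m)/.25
    for z,col in((.014,(0,0,255)),(.014+h/1e3,(0,255,0))):
        p=proj("wrist",[*(C+.25*np.array([np.cos(t),np.sin(t)])),z],c)[0]; print(a,z,p.round())
        if abs(p).max()<2000: cv2.circle(im,tuple(int(v) for v in p),3,col,-1)
cv2.imwrite("pics/w1.png",im)
```

```text
{'time_s': 1.35, 'tool_pos': [0.5285, -0.1128, 0.2136], 'tcp_rot': [-0.0001, 0.8647, 0.5023, -0.0002], 'ft_force': [0.5398, -0.9291, -0.6842], 'finger_gap': 0.0006}
-0.105 0.014 [275. 163.]
-0.105 0.048 [275. 167.]
-0.045 0.014 [262. 109.]
-0.045 0.048 [260. 107.]
0.015 0.014 [235.  55.]
0.015 0.048 [230.  48.]
0.075 0.014 [195.   8.]
0.075 0.048 [186.  -4.]
0.14 0.014 [140. -31.]
0.14 0.054 [122. -51.]
```

View pics/w1.png

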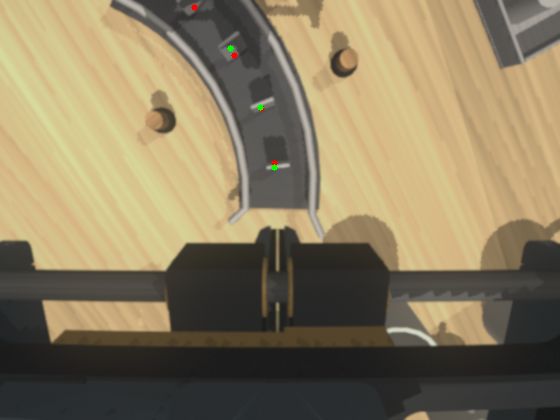

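The projected feet and tops land on the visible stops to within about 3 mm, so the model holds. Next I'll work out the trace waypoints.

Run:
```python
import numpy as np
C=np.array([.311,.0105]);R=.251
p0=np.array([.5285,-.1128,.2136]);y0=-30.0
# (lead offset of finger face from hinge mm, z mm)
prof=[(-12,100),(-12,40),(-2,40),(6,40),(14,36),(21,31),(27,25),(32,21),(36,21),(36,30),(36,42)]
for i,sh in enumerate([-101,-41,19,79]):
    print("stop",i+1)
    for o,z in prof[(0 if i==0 else 1):]:
        t=(sh+o-16)/250; p=np.r_[C+R*np.array([np.cos(t),np.sin(t)]),z/1e3]; d=p-p0; dy=np.degrees(t)-y0
        print([-1,*np.round(d,4).tolist(),round(dy,1)],np.round(p,4)); p0=p0+np.round(d,4); y0+=round(dy,1)
```

```text
stop 1
[-1, 0.0008, -0.0005, -0.1136, np.float64(0.4)] [ 0.5293 -0.1133  0.1   ]
[-1, 0.0, -0.0, -0.06, np.float64(0.0)] [ 0.5293 -0.1133  0.04  ]
[-1, 0.0048, 0.0088, -0.0, np.float64(2.3)] [ 0.5341 -0.1045  0.04  ]
[-1, 0.0036, 0.0072, -0.0, np.float64(1.9)] [ 0.5377 -0.0973  0.04  ]
[-1, 0.0033, 0.0073, -0.004, np.float64(1.8)] [ 0.541 -0.09   0.036]
[-1, 0.0027, 0.0065, -0.005, np.float64(1.6)] [ 0.5437 -0.0835  0.031 ]
[-1, 0.0022, 0.0056, -0.006, np.float64(1.4)] [ 0.5459 -0.0779  0.025 ]
[-1, 0.0017, 0.0047, -0.004, np.float64(1.1)] [ 0.5476 -0.0732  0.021 ]
[-1, 0.0013, 0.0038, 0.0, np.float64(0.9)] [ 0.5489 -0.0694  0.021 ]
[-1, 0.0, -0.0, 0.009, np.float64(0.0)] [ 0.5489 -0.0694  0.03  ]
[-1, 0.0, -0.0, 0.012, np.float64(0.0)] [ 0.5489 -0.0694  0.042 ]
stop 2
[-1, 0.0036, 0.0115, -0.002, np.float64(2.8)] [ 0.5525 -0.0579  0.04  ]
[-1, 0.0025, 0.0097, 0.0, np.float64(2.3)] [ 0.555  -0.0482  0.04  ]
[-1, 0.0018, 0.0079, 0.0, np.float64(1.8)] [ 0.5568 -0.0403  0.04  ]
[-1, 0.0015, 0.0078, -0.004, np.float64(1.8)] [ 0.5583 -0.0325  0.036 ]
[-1, 0.0011, 0.007, -0.005, np.float64
[... 1039 characters left out ...]
0.0495 0.042 ]
stop 4
[-1, -0.0022, 0.0118, -0.002, np.float64(2.8)] [0.5568 0.0613 0.04  ]
[-1, -0.0022, 0.0098, 0.0, np.float64(2.3)] [0.5546 0.0711 0.04  ]
[-1, -0.0021, 0.0078, 0.0, np.float64(1.8)] [0.5525 0.0789 0.04  ]
[-1, -0.0023, 0.0077, -0.004, np.float64(1.8)] [0.5502 0.0866 0.036 ]
[-1, -0.0022, 0.0067, -0.005, np.float64(1.7)] [0.548  0.0933 0.031 ]
[-1, -0.0021, 0.0056, -0.006, np.float64(1.3)] [0.5459 0.0989 0.025 ]
[-1, -0.0018, 0.0047, -0.004, np.float64(1.2)] [0.5441 0.1036 0.021 ]
[-1, -0.0015, 0.0037, 0.0, np.float64(0.9)] [0.5426 0.1073 0.021 ]
[-1, -0.0, 0.0, 0.009, np.float64(-0.0)] [0.5426 0.1073 0.03  ]
[-1, -0.0, 0.0, 0.012, np.float64(-0.0)] [0.5426 0.1073 0.042 ]
```

Call:
drive_tool(
  series=[
    [-1, 0.0008, -0.0005, -0.05, 0.4],
    [-1, 0, 0, -0.05, 0],
    [-1, 0, 0, -0.04, 0],
    [-1, 0, 0, -0.0236, 0],
    [-1, 0, 0, -0.01, 0],
  ],
)

```text
time_s: 2.02
tool_pos: [0.5274, -0.1147, 0.0387]
tcp_rot: [-0.001, 0.863, 0.505, -0.001]
ft_force: [0.3, -0.3, -0.3]
finger_gap: 0.0008
```

Call:
drive_tool(
  series=[
    [-1, 0.0048, 0.0088, 0, 2.3],
    [-1, 0.0036, 0.0072, 0, 1.9],
    [-1, 0.0033, 0.0073, -0.004, 1.8],
    [-1, 0.0027, 0.0065, -0.005, 1.6],
  ],
)

```text
time_s: 2.52
tool_pos: [0.5443, -0.0845, 0.0321]
tcp_rot: [0.001, 0.827, 0.562, 0.001]
ft_force: [0.5, -1.5, 1.0]
finger_gap: 0.0007
```

Call:
drive_tool(
  series=[
    [-1, 0.0022, 0.0056, -0.006, 1.4],
    [-1, 0.0017, 0.0047, -0.003, 1.1],
    [-1, 0.0013, 0.0038, -0.001, 0.9],
    [-1, 0, 0, 0, 0],
  ],
)

```text
time_s: 3.02
tool_pos: [0.548, -0.0704, 0.0212]
tcp_rot: [-0.0, 0.811, 0.586, -0.0]
ft_force: [-0.1, -0.9, 0.2]
finger_gap: 0.0007
```

Call:
drive_tool(
  series=[
    [-1, 0, 0.0005, -0.001, 0],
    [-1, 0, 0, 0, 0],
  ],
)

```text
time_s: 3.28
tool_pos: [0.5482, -0.0704, 0.0204]
tcp_rot: [0.0, 0.811, 0.585, 0.0]
ft_force: [0.7, -1.1, 0.7]
finger_gap: 0.0002
```

Call:
drive_tool(
  series=[
    [-1, 0, -0.0005, 0.01, 0],
    [-1, 0, 0, 0.012, 0],
  ],
)

```text
time_s: 3.52
tool_pos: [0.5482, -0.0709, 0.0432]
tcp_rot: [0.0, 0.811, 0.585, 0.0]
ft_force: [-0.1, 0.0, -0.4]
finger_gap: 0.0004
```

Run:
```python
from h import *
a=imaging.camera("side")[:,:,::-1]; cv2.imwrite("pics/s2r.png",a)
b=imaging.camera("top")[:,:,::-1]; cv2.imwrite("pics/t2r.png",b)
f=lambda i:cv2.resize(i,(800,300) if 0 else (560,300),interpolation=cv2.INTER_CUBIC)
cv2.imwrite("pics/c2.png",np.vstack([f(a[160:244,240:340]),f(b[180:255,220:360])]))
```

```text
(no output)
```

View pics/c2.png

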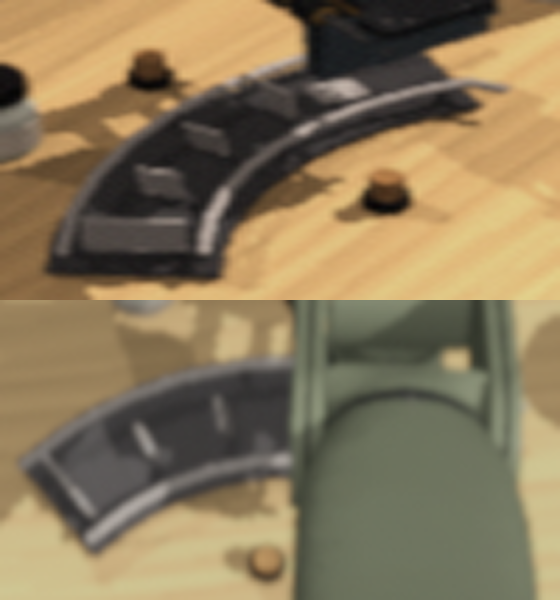

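The crop shows stop 1 lying flat (bright patch at (340,92)), stops 2–4 and the end stop standing, and the guide unmoved. Forces stayed at about 1 N, so I'll repeat the same moves on stop 2.

Call:
drive_tool(
  series=[
    [-1, 0.0036, 0.0115, -0.002, 2.8],
    [-1, 0.0025, 0.0097, 0, 2.3],
    [-1, 0.0018, 0.0079, 0, 1.8],
    [-1, 0.0015, 0.0078, -0.004, 1.8],
    [-1, 0.0011, 0.007, -0.005, 1.6],
  ],
)

```text
time_s: 4.25
tool_pos: [0.559, -0.0265, 0.0311]
tcp_rot: [0.0, 0.754, 0.657, 0.0]
ft_force: [-0.0, -0.4, 0.8]
finger_gap: 0.0004
```

Call:
drive_tool(
  series=[
    [-1, 0.0008, 0.006, -0.006, 1.4],
    [-1, 0.0005, 0.0049, -0.003, 1.2],
    [-1, 0.0004, 0.004, -0.001, 0.9],
    [-1, 0, 0.0005, -0.001, 0],
    [-1, 0, 0, 0, 0],
  ],
)

```text
time_s: 4.88
tool_pos: [0.5603, -0.0115, 0.0204]
tcp_rot: [-0.0, 0.735, 0.679, 0.0]
ft_force: [-0.4, -0.2, 0.9]
finger_gap: 0.0003
```

Call:
drive_tool(
  series=[
    [-1, 0, -0.0005, 0.01, 0],
    [-1, 0, 0, 0.012, 0],
  ],
)

```text
time_s: 5.12
tool_pos: [0.5605, -0.0122, 0.0432]
tcp_rot: [0.0, 0.735, 0.678, 0.0]
ft_force: [-0.3, -0.4, 0.1]
finger_gap: 0.0008
```

Call:
drive_tool(
  series=[
    [-1, 0.0007, 0.0121, -0.002, 2.7],
    [-1, 0.0002, 0.01, 0, 2.3],
    [-1, -0.0002, 0.008, 0, 1.9],
    [-1, -0.0004, 0.0081, -0.004, 1.8],
    [-1, -0.0006, 0.007, -0.005, 1.6],
  ],
)

```text
time_s: 5.75
tool_pos: [0.5603, 0.0336, 0.0311]
tcp_rot: [0.0, 0.67, 0.743, 0.0]
ft_force: [0.4, -1.1, 1.0]
finger_gap: 0.0006
```

Call:
drive_tool(
  series=[
    [-1, -0.0006, 0.0059, -0.006, 1.4],
    [-1, -0.0007, 0.005, -0.003, 1.1],
    [-1, -0.0005, 0.004, -0.001, 0.9],
    [-1, 0, 0.0005, -0.001, 0],
    [-1, 0, 0, 0, 0],
  ],
)

```text
time_s: 6.38
tool_pos: [0.5581, 0.0486, 0.0203]
tcp_rot: [-0.0, 0.648, 0.761, 0.0]
ft_force: [-0.1, 0.3, -0.1]
finger_gap: -0.0001
```

Call:
drive_tool(
  series=[
    [-1, 0, -0.0005, 0.01, 0],
    [-1, 0, 0, 0.012, 0],
  ],
)

```text
time_s: 6.62
tool_pos: [0.5584, 0.0479, 0.0432]
tcp_rot: [0.0, 0.648, 0.761, 0.0]
ft_force: [1.2, -0.1, 0.2]
finger_gap: 0.0004
```

Run:
```python
from h import *
a=imaging.camera("side")[:,:,::-1]; cv2.imwrite("pics/s3r.png",a)
b=imaging.camera("wrist")[:,:,::-1]; cv2.imwrite("pics/w3r.png",b)
cv2.imwrite("pics/c3.png",np.vstack([cv2.resize(a[150:250,240:340],(560,300),interpolation=cv2.INTER_CUBIC),b[:260]]))
```

```text
(no output)
```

View pics/c3.png

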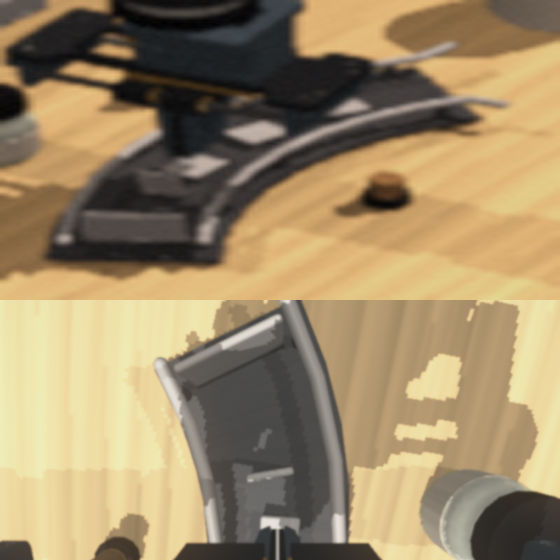

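Stops 1–3 lie flat, and stop 4 (wrist crop (270,475)) and the end stop still stand. Stop 4 is next.

Call:
drive_tool(
  series=[
    [-1, -0.0022, 0.0118, -0.002, 2.8],
    [-1, -0.0022, 0.0098, 0, 2.3],
    [-1, -0.0021, 0.0078, 0, 1.8],
    [-1, -0.0023, 0.0077, -0.004, 1.8],
    [-1, -0.0022, 0.0067, -0.005, 1.7],
  ],
)

```text
time_s: 7.35
tool_pos: [0.5474, 0.0924, 0.0311]
tcp_rot: [0.0, 0.576, 0.818, 0.0]
ft_force: [0.8, -1.1, 1.0]
finger_gap: 0.0008
```

Call:
drive_tool(
  series=[
    [-1, -0.0021, 0.0056, -0.006, 1.3],
    [-1, -0.0018, 0.0047, -0.003, 1.2],
    [-1, -0.0015, 0.0037, -0.001, 0.9],
    [-1, 0, 0.0005, -0.001, 0],
    [-1, 0, 0, 0, 0],
  ],
)

```text
time_s: 7.98
tool_pos: [0.5417, 0.1064, 0.0203]
tcp_rot: [-0.0, 0.552, 0.834, 0.0]
ft_force: [-0.0, -0.3, -0.5]
finger_gap: 0.0004
```

Call:
drive_tool(
  series=[
    [-1, 0, -0.0005, 0.01, 0],
    [-1, 0, 0, 0.03, 0],
    [-1, 0, 0, 0.05, 0],
    [-1, 0, 0, 0.05, 0],
    [-1, 0, 0, 0.04, 0],
  ],
)

```text
time_s: 8.6
tool_pos: [0.5422, 0.1057, 0.2035]
tcp_rot: [0.001, 0.552, 0.834, 0.001]
ft_force: [0.9, -0.9, -0.9]
finger_gap: 0.0006
```

Call:
drive_tool(
  series=[
    [-1, -0.04, -0.05, 0, 0],
    [-1, -0.04, -0.05, 0, 0],
    [-1, -0.04, -0.05, 0, 0],
    [-1, -0.04, -0.05, 0, 0],
    [-1, 0, -0.05, 0, 0],
  ],
)

```text
time_s: 9.22
tool_pos: [0.3829, -0.1402, 0.2014]
tcp_rot: [0.0, 0.552, 0.834, 0.0]
ft_force: [1.9, -0.6, 1.0]
finger_gap: 0.0001
```

Call:
drive_tool(
  series=[
    [-1, 0, -0.05, 0, 0],
    [-1, 0, -0.05, 0, 0],
    [-1, 0, -0.05, 0, 0],
    [-1, 0, 0, 0, 0],
  ],
)

```text
time_s: 9.72
tool_pos: [0.3856, -0.2924, 0.2009]
tcp_rot: [0.001, 0.554, 0.833, -0.0]
ft_force: [-0.1, 0.4, 0.8]
finger_gap: 0.0004
```

Run:
```python
from h import *
a=imaging.camera("side")[:,:,::-1]; b=imaging.camera("top")[:,:,::-1]; cv2.imwrite("pics/t4r.png",b)
t0=cv2.imread("pics/top0.png")
f=lambda i:cv2.resize(i,(560,290),interpolation=cv2.INTER_CUBIC)
cv2.imwrite("pics/c4.png",np.vstack([f(a[150:250,240:340]),f(b[165:255,215:365])]))
```

```text
(no output)
```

View pics/c4.png

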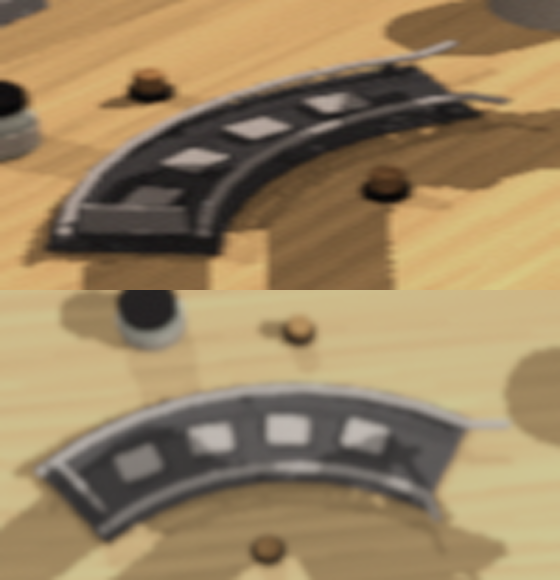

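All four narrow stops lie flat, seen as four bright patches in the top view. The end stop stands, and the guide's exit corner is within about 1 px of its first position, so I'm handing in.

```bash
python3 -c "
from workcell import manip
print(manip.finish_job())"
```

```text
the job is handed in; nothing more can be done
None
```

I folded down narrow stops 1 to 4 in order from the flared entry, using the shut fingertips. I then lifted clear, moved the arm away and handed the job in at about 10 s of the 45 s allowed.

- **Forces:** the readings at the end of each move stayed under about 2.5 N. I did not see the force in between.
- **Stops:** the last side and top pictures show all four narrow stops lying flat and the broad end stop upright. From the final fingertip height of about 20 mm, I estimate the flaps lie within a few hundredths of 1.45 rad. I did not measure their angles directly.
- **Guide:** its exit corner was within about 1 pixel (about 3 mm) of where it started, judged by eye. A shift smaller than that would not show.
- **Other items:** both stoppers and the jar looked undisturbed. I did not compare the mugs, the screwdriver or the bottles with the first pictures, but the arm crossed open bench at about 0.2 m height and went nowhere near the bottles.

No check failed or disagreed.

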